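# Angle a profile length past the keeper post into its bay

### The job

Stow the loose length of aluminium profile in the grey sheet-metal bay behind it: push it over the bench so that its left end goes in past the post and behind it while the right end is still out in front of the bay, then swing the right end in and push the length home, flat against the back wall along its whole length. Only push it with the fingers: do not take it between the fingers, lift it or tip it. Leave the bottle, the jar and the cup alone, and draw the hand clear at the end.

Things in the scene. Friction and masses are not known exactly. Their poses are not given: they have to be found in the camera images.
- profile: loose length of bare slotted aluminium profile, 30 x 220 x 30 mm (x, y, z), about 0.2 kg. Origin: centre of its underside. y runs along its length to the left end, x across it towards the bay, z up. It starts flat on the bench between robot and bay, roughly parallel to the bay's back wall and shifted to the right.
- left_end (a point): centre of the profile's left end face, 110 mm along +y from its middle, 15 mm up
- right_end (a point): centre of the profile's right end face, 110 mm along -y from its middle, 15 mm up
- bay: fixed grey sheet-metal bay, open to the robot and above, its floor the bench. Origin: on the bench, middle of the back wall's inner face. x points away from the robot through the back wall, y to the left along it. Inside y = -135 to +135 mm; walls 4 mm thick, 40 high; end walls reach to x = -75 mm (the mouth); 3 mm high feet stick out 20 mm beyond each.
- post: fixed upright steel post, 24 mm diameter, 64 high, in the left part of the bay's mouth: axis 77 mm before the back wall, 60 to 80 mm from the left end wall. Clear behind it 65 mm; from it to the right end wall 178 to 198 mm, less than the profile's length, so that cannot go straight in. Origin: on its axis, on the bench. Axes as the bay's.
- bottle: small amber flux bottle with a thin spout, 34 mm in diameter, 102 mm high, loose, to the right of the bay. Origin: centre of its underside. Bystander.
- jar: small white jar with a green lid, 45 mm in diameter, 26 mm high, loose, to the left of the bay. Origin: centre of its underside. Bystander.
- cup: off-white cup, 54 mm in diameter, 50 mm high, loose, in front of the bay to the left. Origin: centre of its underside. Bystander.

How it is judged:
On the way:
1. the left end is in behind the post while the right end still stands out of the mouth (x of left_end in the frame of post above 0.012 m and y of left_end in the frame of post above 0 m and x of right_end in the frame of bay below -0.06 m), for 0.1 s.
At the end, for the whole second after the job is handed in: The profile lies flat on the bench inside the bay, at rest, both ends of its back face within 5 mm of the back wall (centre line within 20 mm of it) and between the end walls (x of left_end in the frame of bay between -0.02 and 0 m and x of right_end in the frame of bay between -0.02 and 0 m and y of left_end in the frame of bay below 0.137 m and y of right_end in the frame of bay above -0.137 m and height (world z) of profile below 0.005 m and angle between profile's own z axis and vertical below 0.1 rad and linear speed of profile below 0.01 m/s and angular speed of profile below 0.05 rad/s); the robot touches nothing.
It fails at once if the profile is lifted (more than 10 mm) off the bench or tipped (height (world z) of profile above 0.01 m or angle between profile's own z axis and vertical above 0.25 rad).
It fails at once if the profile is taken between the fingers (they straddle it, the point between the finger pads inside it) (x of the grasp point in the frame of profile between -0.012 and 0.012 m and y of the grasp point in the frame of profile between -0.113 and 0.113 m and z of the grasp point in the frame of profile below 0.04 m).
It fails at once if the bottle, jar or cup is moved more than 15 mm or tipped (distance of any of bottle, jar, cup from where it was at the start of the episode above 0.015 m or angle between any of bottle, jar, cup's own z axis and vertical above 0.25 rad).
It also fails if it takes over 72 s, if anything falls off the work surface, if the arm or the gripper's body presses on something with over 40 N, if the wrist force passes 120 N, or if a joint passes its speed limit or range.

### The arm

A 7-joint arm with a two-finger parallel gripper is mounted at the origin on a cart in front of the work surface, level with it; the furniture and walls round the work are solid. World frame = base frame: x ahead of the robot, y to its left, z up, the work surface at z = 0. Lengths are in m, angles in rad, forces in N, time in s.
With the tool pointing down it reaches from about 0.4 to 0.85 m from the base axis. Payload 10.4 kg.
Tool frame: the origin (TCP) lies midway between the tips of the shut fingers; the grasp point (between the pads) lies env.grip_depth behind it (env.grip_depth is the distance from the TCP to the grasp point, in m); z points along the fingers, y is the line along which they close (so a half turn about z gives the same grasp; the last joint's range is limited). The gripper opens to 87 mm and grips with 3 to 60 N. Pads are 19 mm wide; open, the fingers measure 117 mm over their backs; the gripper's body (75 mm by 190 mm) begins 51 mm behind the grasp point.
Start: joints at [-1.214, 0.332, -0.065, 1.46, 0.022, 1.35, -0.088], TCP at [0.232, 0.58, 0.223] pointing down, gripper open.
Joint ranges: [-2.6, 2.6], [-0.5, 2.12], [-1.47, 1.34], [0.16, 2.42], [-1.27, 4.41], [0.06, 2.06], [-2.6, 2.6]. Speed limits (rad/s): [2.22, 2.22, 2.79, 2.79, 3.14, 3.14, 3.14].

### API

Orientations are given as a unit quaternion [w, x, y, z].
In Python, from rig import env gives the robot as it stands.
- The arm moves only by the shell command python3 shift.py [FORCE], which reads ROWS from standard input. ROWS is a JSON list of rows, 1 to 8 of them, each an object with the fields finger_gap (the finger opening in m), d (a list: dx, dy, dz in m), rot (a list: a rotation vector rx, ry, rz in rad); a field left out counts as zero (the opening has to be given); each row is the pose to reach, as a shift and turn from the pose commanded when the command began, along the tool's axes at that moment; what a row does not reach only later rows make up. A row lasts 1/10 s, in which the tool goes at most 0.05 m and 0.15 rad, less where a joint would pass 70% of its speed; a pose out of reach is approached as far as the arm can. The fingers move at their own pace and stop on an object; FORCE is the grip in N (left out, the last holds). Time passes only in rows, so rows that do not move let the fingers close. It prints the time, the measured TCP pose, the force, the opening and the grip force at its end. Input that does not fit is refused with a message, and nothing moves.
- env.read_state(): the state, without advancing time (a new reading comes with each control period).
- env.grab_frame(name): name is "side" or "top"; returns a dict with "frame" (384x512x3 uint8, red, green, blue), "fx", "fy", "cx", "cy" (pixels), "R" (3x3) and "t" (3): a world point X has camera coordinates R X + t. Camera axes: x right, y down, z forward; pixel columns grow to the right and rows downward; lengths in m; the calibration is good to about 2 mm. A picture is of the moment at which its call begins. There is no depth.
- env.finish_job(): hands the job in; it is judged then, once.
The state is a dict: "time": time; "q": joint angles; "joint_velocities": joint speeds; "tau": joint torques, N m; "ee_pos": TCP position; "orientation": TCP orientation; "wrist_force": force on the tool from outside, world axes, zero at the start; "torque": the same for the moment, N m; "gripper_width": finger opening in m; "grip_force": force on a finger pad.
Only numpy, scipy, OpenCV 4.12 (cv2) and the standard library are available. Lean on these libraries where they do the work, as an engineer would, in place of code of your own. Each camera call takes 0.05 s, during which the arm holds its last target. There are 200 camera calls.

## Working session

There is one attempt and no reset: what is moved stays moved. The work goes in short steps, Python scripts to look and compute and a shell command to move; the robot and the scene stay as the last step left them, time stands still between calls to the robot, and variables do not carry over. Pictures are saved under pics/ and viewed, at most 10 in all, crops included, and the job is handed in when it is done.

```bash
ls; mkdir -p pics
python3 - <<'E'
from rig import env
import cv2,pickle
for n in("top","side"):
    f=env.grab_frame(n); pickle.dump(f,open(f"pics/{n}0.pkl","wb")); cv2.imwrite(f"pics/{n}0.png",f["frame"][:,:,::-1])
    print(n,f["fx"],f["fy"],f["cx"],f["cy"],f["R"],f["t"])
s=env.read_state(); print(s["ee_pos"],s["orientation"],s["gripper_width"],env.grip_depth,s["time"])
E
```

```text
pics
rig.py
shift.py
top 455.83066351659437 455.83066351659437 250.72745470708773 189.89506148669685 [[-0.00769232 -0.99990805  0.01116765]
 [-0.99089591  0.0061209  -0.13449097]
 [ 0.13441025 -0.01210052 -0.99085189]] [0.20951268 0.55865248 0.97146632]
side 470.4349689407338 470.4349689407338 257.4076373214748 197.00854822311064 [[ 0.95404407 -0.29964494  0.00358158]
 [-0.13432507 -0.43830245 -0.88873378]
 [ 0.2678744   0.8474101  -0.45840968]] [-0.4857874   0.20059186  0.73803686]
[0.23157535 0.58013258 0.22182053] [-9.29483195e-05  1.88749211e-01  9.82025106e-01 -6.46546184e-04] 0.08707529533443921 0.0187 0.1
```

View pics/top0.png

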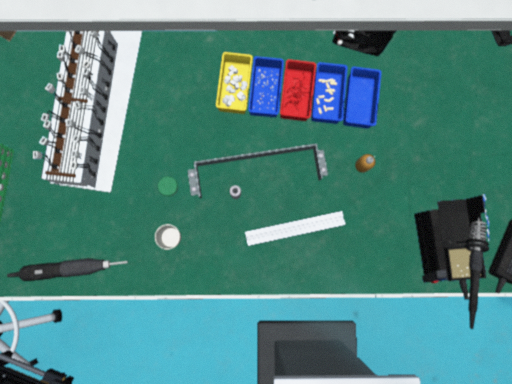

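View pics/side0.png

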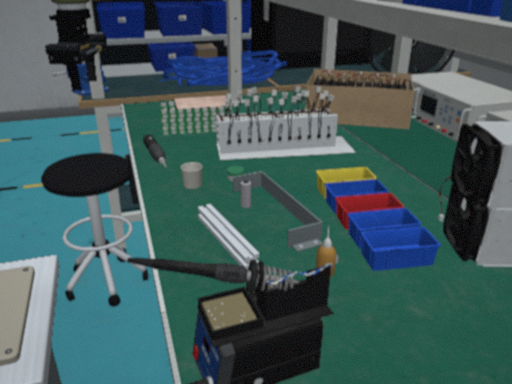

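The top view shows the bay's back wall from about (195,162) to (318,147), the post at (235,190), and the profile from (247,238) to (343,219). The jar is at (167,186), the cup at (168,237) and the bottle at (366,162). Next I'll zoom in and measure.

```bash
cat > h.py <<'E'
import numpy as np,cv2
from scipy.spatial.transform import Rotation as Rot
def ray(f,uv,z):
    """cast pixels uv (n,2) onto plane height z"""
    uv=np.atleast_2d(uv).astype(float)
    d=np.c_[(uv[:,0]-f["cx"])/f["fx"],(uv[:,1]-f["cy"])/f["fy"],np.ones(len(uv))]@f["R"]
    c=-f["R"].T@f["t"]
    return (c+d*((z-c[2])/d[:,2])[:,None])[:,:2]
def profile(f,bay=None):
    """bright blob -> world min-area rect at z=.03; returns centre, axis dir (towards +y), sizes"""
    im=f["frame"]; m=(im.min(2)>170).astype(np.uint8)
    m[:,:190]=0;m[:,400:]=0;m[:130]=0;m[295:]=0
    m=cv2.morphologyEx(m,cv2.MORPH_CLOSE,np.ones((3,3)))
    cs,_=cv2.findContours(m,cv2.RETR_EXTERNAL,cv2.CHAIN_APPROX_NONE)
    c=max(cs,key=cv2.contourArea)[:,0]
    w=ray(f,c,.03)
    (cx,cy),sz,a=cv2.minAreaRect((w*1000).astype(np.float32))
    b=cv2.boxPoints(((cx,cy),sz,a))/1000
    e=[b[1]-b[0],b[2]-b[1]]; d=max(e,key=np.linalg.norm); d=d/np.linalg.norm(d)
    if d[1]<0:d=-d
    return np.array([cx,cy])/1000,d,np.array(sz),c
E
python3 - <<'E'
import pickle,cv2
from h import *
f=pickle.load(open("pics/top0.pkl","rb")); im=f["frame"]
c,d,s,k=profile(f); print("profile",c,d,s)
cv2.imwrite("pics/crop0.png",cv2.resize(im[135:255,150:350,::-1],None,fx=4,fy=4,interpolation=cv2.INTER_CUBIC))
E
```

```text
profile [0.47602304 0.10899441] [-0.20225169  0.9793336 ] [ 31.10227013 219.48222351]
```

View pics/crop0.png

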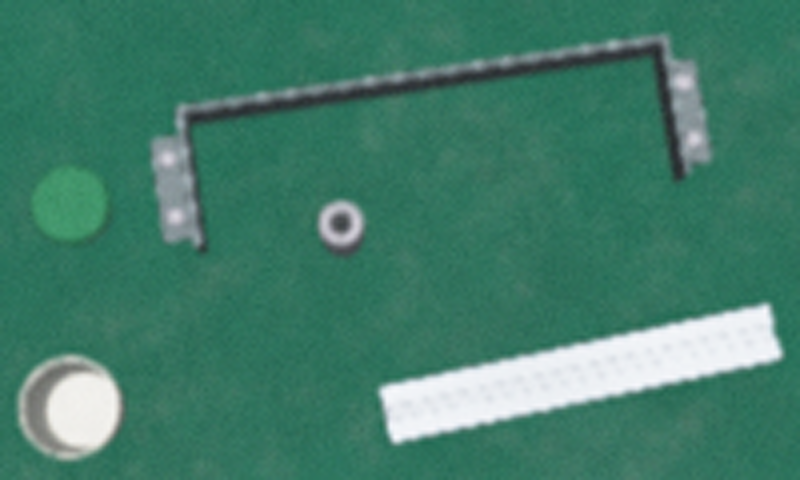

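The crop shows these pixels:
- Inner top corners of the back wall at about (190,112) and (658,46).
- End-wall tips at about (204,246) and (682,176).
- Post ring centre at (341,223).
- Cup rim centre at (70,407) and jar lid centre at (70,204).

Run:
```python
import pickle
from h import *
f=pickle.load(open("pics/top0.pkl","rb"))
P=lambda x,y,z: ray(f,[(150+(x+.5)/4-.5,135+(y+.5)/4-.5)],z)[0]
L=P(190,112,.04);R=P(658,46,.04);print("top corners",L,R,np.linalg.norm(L-R))
L0=P(194,124,0);R0=P(654,57,0);print("base corners",L0,R0,np.linalg.norm(L0-R0))
tl=P(200,244,.04);tr=P(678,176,.04);print("tips",tl,tr)
po=P(341,223,.064);print("post",po)
y=(L-R)/np.linalg.norm(L-R);x=np.array([y[1],-y[0]]);o=(L+R)/2
B=lambda p:np.array([(p-o)@x,(p-o)@y])
print("bay o",o,"x",x,"yaw",np.arctan2(x[1],x[0]))
c,d,s,k=profile(f)
for n,p in dict(post=po,tl=tl,tr=tr,L0=L0,R0=R0,pc=c,le=c+.11*d,re=c-.11*d,cup=P(70,407,.05),jar=P(70,204,.026),bottle=ray(f,[(366,162)],.05)[0]).items(): print(n,p.round(4),"bay",B(p).round(4))
from rig import env
s=env.read_state();w=s["orientation"];print(Rot.from_quat([w[1],w[2],w[3],w[0]]).as_matrix().round(3))
```

```text
top corners [0.62142352 0.32414665] [0.65753554 0.06312101] 0.263511790538844
base corners [0.62228118 0.32605901] [0.66037302 0.05940482] 0.26936117595358067
tips [0.54761491 0.31806271] [0.58388195 0.05397329]
post [0.55554044 0.24005126]
bay o [0.63947953 0.19363383] x [0.99056532 0.13704137] yaw 0.13747398400902303
post [0.5555 0.2401] bay [-0.0768  0.0575]
tl [0.5476 0.3181] bay [-0.0739  0.1358]
tr [0.5839 0.054 ] bay [-0.0742 -0.1307]
L0 [0.6223 0.3261] bay [0.0011 0.1335]
R0 [0.6604 0.0594] bay [ 0.0023 -0.1358]
pc [0.476 0.109] bay [-0.1735 -0.0614]
le [0.4538 0.2167] bay [-0.1808  0.0483]
re [0.4983 0.0013] bay [-0.1662 -0.1712]
cup [0.4587 0.3861] bay [-0.1527  0.2154]
jar [0.5723 0.3921] bay [-0.0393  0.2058]
bottle [ 0.6188 -0.049 ] bay [-0.0537 -0.2375]
[[-0.929  0.371 -0.   ]
 [ 0.371  0.929 -0.001]
 [-0.    -0.001 -1.   ]]
```

Everything agrees with the given sizes. The plan:
1. Push the front face with open fingers lined up about 20° to the bay.
2. Slide the profile endwise behind the post.
3. Swing the right end in.

First I'll move above the start point at safe height.

```bash
cat >> h.py <<'E'
O=np.array([.6405,.193]);YAW=.138
X=np.array([np.cos(YAW),np.sin(YAW)]);Y=np.array([-X[1],X[0]])
tob=lambda p:np.array([(p-O)@X,(p-O)@Y])
def goto(env,bx,by,z,th):
    """shift in tool axes to reach bay point, height z, tool y tilted th rad into the bay"""
    s=env.read_state();w=s["orientation"];T=Rot.from_quat([w[1],w[2],w[3],w[0]])
    p=s["ee_pos"];g=O+bx*X+by*Y
    d=T.as_matrix().T@(np.array([*g,z])-p)
    a=YAW+np.pi/2-th; G=np.c_[[np.sin(a)*-1,np.cos(a),0],[np.cos(a),np.sin(a),0],[0,0,-1]]
    r=(T.inv()*Rot.from_matrix(G)).as_rotvec()
    print("shift",d.round(4),"rot",r.round(3),"| tool bay",tob(p[:2]).round(4),"z",p[2].round(4),"F",s["wrist_force"].round(1),"t",s["time"])
def look(env,name=None):
    f=env.grab_frame("top");c,d,s,k=profile(f)
    if name:cv2.imwrite(f"pics/{name}.png",cv2.resize(f["frame"][120:270,150:410,::-1],None,fx=3,fy=3,interpolation=cv2.INTER_CUBIC))
    b=tob(c);db=np.array([d@X,d@Y])
    print("prof c",b.round(4),"th",np.degrees(np.arctan2(db[0],db[1])).round(1),"le",(b+.11*db).round(4),"re",(b-.11*db).round(4),"size",s.round(1))
E
echo '[{"finger_gap": 0.087, "d": [-0.26, -0.28, 0], "rot": [0, 0, -0.17]}, {"finger_gap": 0.087, "d": [-0.26, -0.28, 0], "rot": [0, 0, -0.17]}, {"finger_gap": 0.087, "d": [-0.26, -0.28, 0], "rot": [0, 0, -0.17]}, {"finger_gap": 0.087, "d": [-0.26, -0.28, 0], "rot": [0, 0, -0.17]}, {"finger_gap": 0.087, "d": [-0.26, -0.28, 0], "rot": [0, 0, -0.17]}, {"finger_gap": 0.087, "d": [-0.26, -0.28, 0], "rot": [0, 0, -0.17]}, {"finger_gap": 0.087, "d": [-0.26, -0.28, 0], "rot": [0, 0, -0.17]}, {"finger_gap": 0.087, "d": [-0.26, -0.28, 0], "rot": [0, 0, -0.17]}]' | python3 shift.py
python3 -c "
from rig import env
from h import *
goto(env,-.24,-.037,.008,.35)"
```

```text
time: 0.9
ee_pos: [0.3702, 0.2205, 0.2224]
orientation: [-0.0, 0.106, 0.994, -0.0]
wrist_force: [0.5, 0.9, -0.2]
gripper_width: 0.0872
grip_force: 0.0
shift [-0.0574 -0.087   0.2144] rot [-0.    -0.    -0.001] | tool bay [-0.2639  0.0644] z 0.2224 F [ 0.5  0.9 -0.2] t 0.9
```

```bash
echo '[{"finger_gap": 0.087, "d": [-0.03, -0.045, 0]}, {"finger_gap": 0.087, "d": [-0.057, -0.087, 0.02]}, {"finger_gap": 0.087, "d": [-0.057, -0.087, 0.065]}, {"finger_gap": 0.087, "d": [-0.057, -0.087, 0.11]}, {"finger_gap": 0.087, "d": [-0.057, -0.087, 0.15]}, {"finger_gap": 0.087, "d": [-0.057, -0.087, 0.18]}, {"finger_gap": 0.087, "d": [-0.057, -0.087, 0.2]}, {"finger_gap": 0.087, "d": [-0.057, -0.087, 0.213]}]' | python3 shift.py
python3 -c "
from rig import env
from h import *
goto(env,-.1185,-.081,.008,.35);look(env,'p1')"
```

```text
time: 1.7
ee_pos: [0.4059, 0.1265, 0.0077]
orientation: [-0.001, 0.105, 0.994, -0.001]
wrist_force: [0.8, 0.6, -0.3]
gripper_width: 0.0869
grip_force: 0.0
shift [-0.1318 -0.0026 -0.0005] rot [-0.002 -0.002  0.002] | tool bay [-0.2415 -0.0336] z 0.0077 F [ 0.8  0.6 -0.3] t 1.7
prof c [-0.2482 -0.0676] th -3.7 le [-0.2552  0.0422] re [-0.2412 -0.1774] size [178.9 224.2]
```

View pics/p1.png

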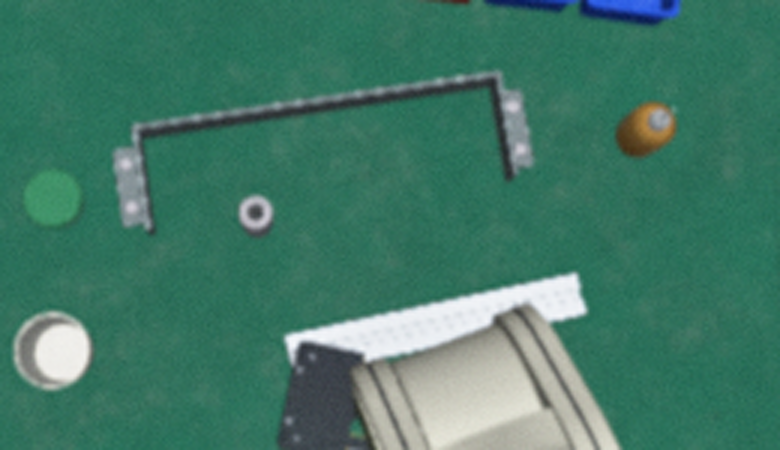

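The hand is in place behind the profile. It hides part of the front face, and both ends can still be seen at crop (290,345) and (580,290). I'll push forward now.

```bash
echo '[{"finger_gap": 0.087, "d": [-0.01, 0, 0]}, {"finger_gap": 0.087, "d": [-0.02, 0, 0]}, {"finger_gap": 0.087, "d": [-0.03, 0, 0]}, {"finger_gap": 0.087, "d": [-0.04, 0, 0]}, {"finger_gap": 0.087, "d": [-0.05, 0, 0]}, {"finger_gap": 0.087, "d": [-0.06, 0, 0]}, {"finger_gap": 0.087, "d": [-0.07, 0, 0]}, {"finger_gap": 0.087, "d": [-0.08, 0, 0]}]' | python3 shift.py
echo '[{"finger_gap": 0.087, "d": [-0.01, 0, 0]}, {"finger_gap": 0.087, "d": [-0.02, 0, 0]}, {"finger_gap": 0.087, "d": [-0.03, 0, 0]}, {"finger_gap": 0.087, "d": [-0.04, 0, 0]}, {"finger_gap": 0.087, "d": [-0.048, 0, 0]}, {"finger_gap": 0.087, "d": [-0.052, 0, 0]}, {"finger_gap": 0.087, "d": [-0.052, 0, 0]}]' | python3 shift.py
python3 -c "
from rig import env
from h import *
goto(env,-.1185,-.081,.008,.35);look(env,'p2')"
```

```text
time: 2.55
ee_pos: [0.4861, 0.1103, 0.0096]
orientation: [-0.0, 0.105, 0.995, 0.0]
wrist_force: [-0.6, 0.7, 1.2]
gripper_width: 0.0873
grip_force: 0.5
time: 3.25
ee_pos: [0.5367, 0.0994, 0.0095]
orientation: [0.0, 0.105, 0.994, -0.0]
wrist_force: [-0.5, 0.1, -0.2]
gripper_width: 0.0869
grip_force: 0.0
shift [ 0.0018 -0.0033  0.0015] rot [-0.     0.     0.002] | tool bay [-0.1157 -0.0785] z 0.0095 F [-0.5  0.1 -0.2] t 3.25
prof c [-0.1772 -0.1602] th 81.9 le [-0.0683 -0.1446] re [-0.286  -0.1757] size [357.9 128.2]
```

View pics/p2.png

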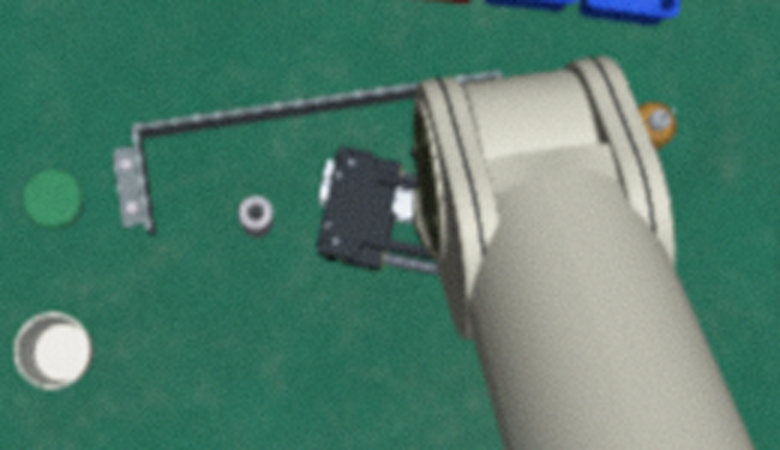

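The left end shows just beyond the gripper at crop (327,180), right of the post, as planned. I'll back off and up, then measure.

```bash
echo '[{"finger_gap": 0.087, "d": [0.04, 0, 0]}, {"finger_gap": 0.087, "d": [0.08, 0, -0.01]}, {"finger_gap": 0.087, "d": [0.12, 0, -0.04]}, {"finger_gap": 0.087, "d": [0.13, -0.0, -0.08]}, {"finger_gap": 0.05, "d": [0.13, -0.0, -0.11]}, {"finger_gap": 0.0, "d": [0.13, 0, -0.11]}]' | python3 shift.py
python3 - <<'E'
from rig import env
import h
from h import *
f=env.grab_frame("top");im=f["frame"].astype(int)
for p in [(270,175),(300,250),(259,180)]: print(p,im[p[1],p[0]])
E
sed -i 's/m=(im.min(2)>170)/m=((im.min(2)>170)\&(im.max(2).astype(int)-im.min(2)<16))/' h.py
python3 -c "
from rig import env
from h import *
look(env,'p3')
goto(env,-.15,-.23,.12,.35)"
```

```text
time: 3.9
ee_pos: [0.4107, 0.128, 0.1235]
orientation: [0.003, 0.104, 0.995, 0.002]
wrist_force: [1.6, -0.1, -0.5]
gripper_width: 0.0774
grip_force: 0.0
(270, 175) [144 170 168]
(300, 250) [191 191 178]
(259, 180) [221 226 233]
prof c [-0.2856 -0.1471] th -15.3 le [-0.3146 -0.041 ] re [-0.2565 -0.2532] size [181.6 187.6]
shift [-1.499e-01 -1.547e-01 -1.000e-04] rot [0.002 0.001 0.003] | tool bay [-0.2382 -0.0335] z 0.12 F [-0.3 -1.   0.1] t 4.0
```

View pics/p3.png

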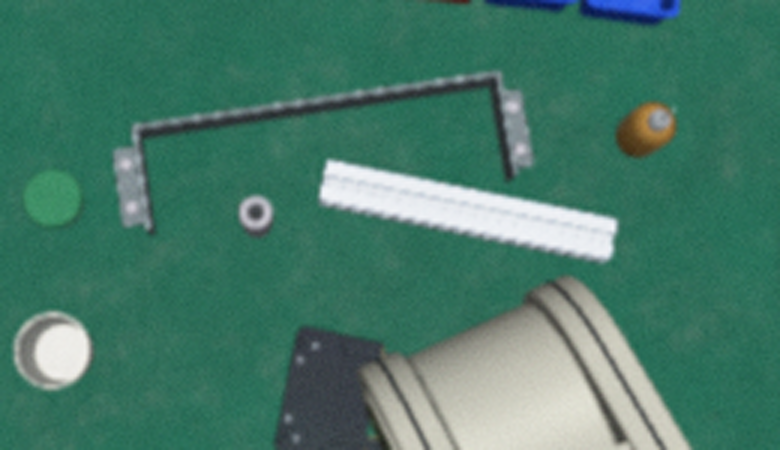

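The profile lies at about 20°, from crop (322,183) to (613,238), with its left end just right of the post. I'll fix the colour mask (the profile is bluish white, the arm beige) and measure.

```bash
sed -i 's/m=((im.min(2)>170).*astype(np.uint8)/m=((im.min(2)>165)\&(im[:,:,2].astype(int)>im[:,:,0])).astype(np.uint8)/' h.py; grep -n "m=((" h.py
python3 -c "
from rig import env
from h import *
look(env)
goto(env,-.15,-.23,.12,.35)"
```

```text
11:    im=f["frame"]; m=((im.min(2)>165)&(im[:,:,2].astype(int)>im[:,:,0])).astype(np.uint8)
prof c [-0.094  -0.0974] th 20.0 le [-0.0564  0.006 ] re [-0.1316 -0.2007] size [219.3  31.8]
shift [-0.1503 -0.1542 -0.001 ] rot [ 0.    -0.     0.002] | tool bay [-0.2388 -0.0338] z 0.1191 F [-0.  -0.1  0.2] t 4.05
```

Measured centre is (-0.094,-0.097) at 20.0° with size 219x32 mm, on the planned line and clear of post and wall tip by at least 10 mm. I'll close the fingers, go round to the right end and push along the axis.

```bash
echo '[{"finger_gap": 0, "d": [0, -0.05, 0]}, {"finger_gap": 0, "d": [0, -0.1, 0]}, {"finger_gap": 0, "d": [-0.01, -0.15, 0]}, {"finger_gap": 0, "d": [-0.05, -0.16, 0]}, {"finger_gap": 0, "d": [-0.1, -0.16, 0]}, {"finger_gap": 0, "d": [-0.15, -0.16, 0]}, {"finger_gap": 0, "d": [-0.158, -0.16, 0]}, {"finger_gap": 0, "d": [-0.158, -0.16, 0]}]' | python3 shift.py 10
python3 -c "
from rig import env
from h import *
look(env)
goto(env,-.1436,-.2336,.009,.35)
print(env.read_state()['gripper_width'])"
```

```text
time: 4.85
ee_pos: [0.53, -0.0636, 0.1173]
orientation: [-0.002, 0.105, 0.994, -0.002]
wrist_force: [-0.9, -0.5, -0.2]
gripper_width: 0.0045
grip_force: 0.0
prof c [-0.0939 -0.0974] th 20.0 le [-0.0563  0.006 ] re [-0.1314 -0.2008] size [219.3  32. ]
shift [-0.0006  0.0056  0.1089] rot [-0.002 -0.003  0.001] | tool bay [-0.1457 -0.2385] z 0.1179 F [ 0.1  0.2 -0.7] t 4.9
0.0025450646851168258
```

```bash
echo '[{"finger_gap": 0, "d": [0, 0, 0.04]}, {"finger_gap": 0, "d": [0, 0, 0.075]}, {"finger_gap": 0, "d": [0, 0, 0.1]}, {"finger_gap": 0, "d": [0, 0, 0.108]}, {"finger_gap": 0, "d": [0, 0.012, 0.108]}, {"finger_gap": 0, "d": [0, 0.024, 0.108]}, {"finger_gap": 0, "d": [0, 0.034, 0.108]}, {"finger_gap": 0, "d": [0, 0.044, 0.108]}]' | python3 shift.py
echo '[{"finger_gap": 0, "d": [0, 0.01, 0]}, {"finger_gap": 0, "d": [0, 0.02, 0]}, {"finger_gap": 0, "d": [0, 0.026, 0]}, {"finger_gap": 0, "d": [0, 0.026, 0]}]' | python3 shift.py
python3 -c "
from rig import env
from h import *
look(env,'p4')
goto(env,-.1436,-.2336,.009,.35)"
```

```text
time: 5.7
ee_pos: [0.5403, -0.0184, 0.0127]
orientation: [0.001, 0.104, 0.995, 0.0]
wrist_force: [0.0, -1.3, 1.3]
gripper_width: 0.0006
grip_force: 0.9
time: 6.1
ee_pos: [0.5449, 0.0071, 0.0114]
orientation: [-0.0, 0.104, 0.995, 0.0]
wrist_force: [-0.3, 0.5, 0.5]
gripper_width: 0.0004
grip_force: 0.0
prof c [-0.0675 -0.0223] th 20.1 le [-0.0297  0.081 ] re [-0.1052 -0.1256] size [142.7  31.5]
shift [ 0.0006 -0.066   0.0024] rot [ 0.    -0.     0.003] | tool bay [-0.1205 -0.1717] z 0.0114 F [ 0.9  0.1 -0.2] t 6.15
```

View pics/p4.png

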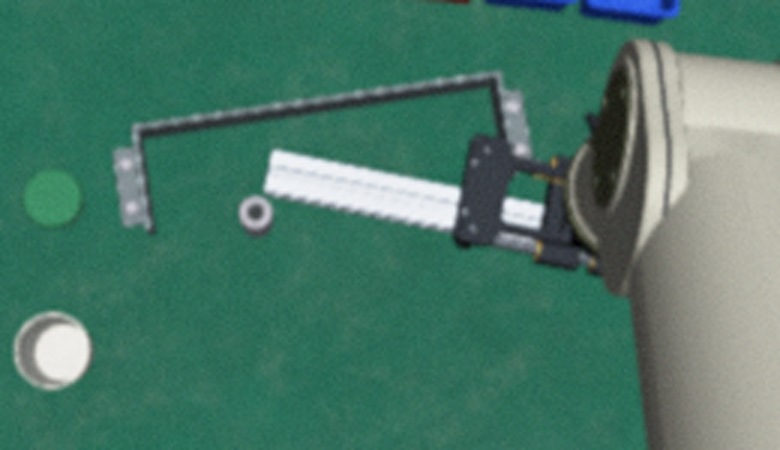

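The profile stays at 20.1° and its left end (crop 268,170) is starting to pass behind the post (crop 255,213). I'll push about 54 mm more.

```bash
echo '[{"finger_gap": 0, "d": [0, 0.01, 0.002]}, {"finger_gap": 0, "d": [0, 0.02, 0.002]}, {"finger_gap": 0, "d": [0, 0.03, 0.002]}, {"finger_gap": 0, "d": [0, 0.04, 0.002]}, {"finger_gap": 0, "d": [0, 0.048, 0.002]}, {"finger_gap": 0, "d": [0, 0.054, 0.002]}, {"finger_gap": 0, "d": [0, 0.054, 0.002]}, {"finger_gap": 0, "d": [0, 0.054, 0.002]}]' | python3 shift.py
python3 -c "
from rig import env
from h import *
look(env)
goto(env,-.14,-.17,.12,0)"
```

```text
time: 6.95
ee_pos: [0.556, 0.0587, 0.0095]
orientation: [0.0, 0.105, 0.995, 0.0]
wrist_force: [-1.0, 0.3, -0.1]
gripper_width: 0.0003
grip_force: 0.0
prof c [-0.0615  0.0348] th 19.7 le [-0.0244  0.1383] re [-0.0986 -0.0688] size [139.   57.9]
shift [ 0.019  -0.0582 -0.1105] rot [ 0.     0.    -0.348] | tool bay [-0.1022 -0.1218] z 0.0095 F [ 0.  -0.5  0. ] t 7.0
```

```bash
echo '[{"finger_gap": 0, "d": [0, -0.02, 0]}, {"finger_gap": 0, "d": [0.03, -0.03, -0.02]}, {"finger_gap": 0, "d": [0.06, -0.03, -0.06]}, {"finger_gap": 0, "d": [0.1, -0.03, -0.1]}, {"finger_gap": 0.03, "d": [0.14, -0.03, -0.11], "rot": [0, 0, 0.1]}, {"finger_gap": 0.06, "d": [0.18, -0.02, -0.11], "rot": [0, 0, 0.2]}, {"finger_gap": 0.087, "d": [0.18, 0, -0.11], "rot": [0, 0, -0.15]}, {"finger_gap": 0.087, "d": [0.18, 0.02, -0.11], "rot": [0, 0, -0.2]}]' | python3 shift.py
python3 -c "
from rig import env
from h import *
look(env,'p5')
goto(env,-.15,-.045,.009,0)"
```

```text
time: 7.8
ee_pos: [0.3834, 0.1163, 0.1202]
orientation: [0.0, 0.052, 0.999, 0.002]
wrist_force: [0.8, 0.1, 0.1]
gripper_width: 0.0247
grip_force: 0.0
prof c [-0.0744 -0.0035] th 19.2 le [-0.0383  0.1004] re [-0.1106 -0.1074] size [219.5  58.3]
shift [-0.1123  0.0185  0.1115] rot [ 0.003  0.002 -0.229] | tool bay [-0.2638 -0.0379] z 0.1203 F [-1.5  3.8  0.1] t 7.85
```

View pics/p5.png

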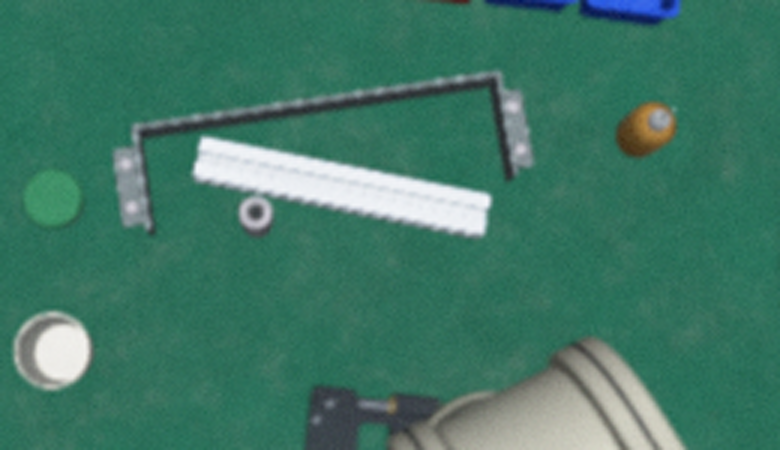

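The left end (crop 197,158) is now behind the post and the right end (crop 488,215) still stands out of the mouth. The post ring merged into the blob, so I'm masking it out. Now to place the open hand in front of the right half, parallel to the bay.

```bash
sed -i 's/^    m\[:,:190\]=0/    cv2.circle(m,(235,190),7,0,-1);m[:,:190]=0/' h.py
echo '[{"finger_gap": 0.087, "d": [-0.04, 0.01, 0], "rot": [0, 0, -0.1]}, {"finger_gap": 0.087, "d": [-0.08, 0.02, 0], "rot": [0, 0, -0.2]}, {"finger_gap": 0.087, "d": [-0.11, 0.028, 0.01], "rot": [0, 0, -0.229]}, {"finger_gap": 0.087, "d": [-0.11, 0.028, 0.04], "rot": [0, 0, -0.229]}, {"finger_gap": 0.087, "d": [-0.11, 0.028, 0.075], "rot": [0, 0, -0.229]}, {"finger_gap": 0.087, "d": [-0.11, 0.028, 0.1], "rot": [0, 0, -0.229]}, {"finger_gap": 0.087, "d": [-0.11, 0.028, 0.111], "rot": [0, 0, -0.229]}, {"finger_gap": 0.087, "d": [-0.11, 0.028, 0.111], "rot": [0, 0, -0.229]}]' | python3 shift.py
python3 -c "
from rig import env
from h import *
look(env)
goto(env,-.05,-.035,.009,0)"
```

```text
time: 8.65
ee_pos: [0.4958, 0.1308, 0.0076]
orientation: [-0.001, -0.06, 0.998, -0.001]
wrist_force: [-0.8, 0.1, 0.0]
gripper_width: 0.0857
grip_force: 0.0
prof c [-0.0453  0.0399] th 19.9 le [-0.0078  0.1433] re [-0.0827 -0.0636] size [118.5  31.7]
shift [-0.1009  0.0084 -0.0002] rot [-0.    -0.    -0.018] | tool bay [-0.151  -0.0415] z 0.0088 F [-0.6  0.3  0.3] t 8.7
```

```bash
echo '[{"finger_gap": 0.087, "d": [-0.01, 0.004, 0], "rot": [0, 0, -0.018]}, {"finger_gap": 0.087, "d": [-0.02, 0.007, 0], "rot": [0, 0, -0.018]}, {"finger_gap": 0.087, "d": [-0.03, 0.007, 0], "rot": [0, 0, -0.018]}, {"finger_gap": 0.087, "d": [-0.04, 0.007, 0], "rot": [0, 0, -0.018]}, {"finger_gap": 0.087, "d": [-0.05, 0.007, 0], "rot": [0, 0, -0.018]}, {"finger_gap": 0.087, "d": [-0.06, 0.007, 0], "rot": [0, 0, -0.018]}, {"finger_gap": 0.087, "d": [-0.066, 0.007, 0], "rot": [0, 0, -0.018]}, {"finger_gap": 0.087, "d": [-0.07, 0.007, 0], "rot": [0, 0, -0.018]}]' | python3 shift.py
python3 -c "
from rig import env
from h import *
look(env,'p6')
goto(env,-.045,-.035,.009,0)"
```

```text
time: 9.5
ee_pos: [0.5657, 0.1467, 0.0084]
orientation: [-0.0, -0.069, 0.998, -0.0]
wrist_force: [-0.8, -0.6, 0.0]
gripper_width: 0.0869
grip_force: 0.4
prof c [-0.0355  0.0742] th 7.7 le [-0.0208  0.1832] re [-0.0502 -0.0348] size [31.7 60.4]
shift [-0.0351  0.0005 -0.0005] rot [-0.  0.  0.] | tool bay [-0.0801 -0.0355] z 0.0085 F [-0.4  0.7  1. ] t 9.55
```

View pics/p6.png

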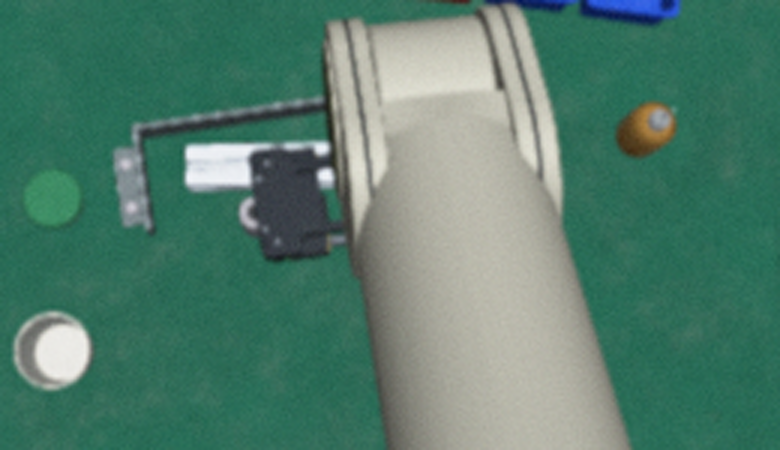

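It has swung to 7.7°, with the left end at crop (187,165) clear of the left wall. I'll keep pushing, watching the force.

```bash
echo '[{"finger_gap": 0.087, "d": [-0.01, 0, 0]}, {"finger_gap": 0.087, "d": [-0.02, 0, 0]}, {"finger_gap": 0.087, "d": [-0.027, 0, 0]}, {"finger_gap": 0.087, "d": [-0.032, 0, 0]}, {"finger_gap": 0.087, "d": [-0.034, 0, 0]}, {"finger_gap": 0.087, "d": [-0.036, 0, 0]}]' | python3 shift.py
python3 -c "
from rig import env
from h import *
look(env)
goto(env,-.04,-.035,.009,0)"
```

```text
time: 10.15
ee_pos: [0.6008, 0.1518, 0.0084]
orientation: [-0.0, -0.069, 0.998, 0.0]
wrist_force: [-1.8, 0.2, 0.3]
gripper_width: 0.0868
grip_force: 0.7
prof c [-0.0193  0.0832] th 0.0 le [-0.0193  0.1932] re [-0.0193 -0.0268] size [31.8 46.5]
shift [-0.0048  0.0003 -0.0005] rot [0. 0. 0.] | tool bay [-0.0448 -0.0353] z 0.0085 F [-1.5  1.4 -0.2] t 10.2
```

```bash
for i in 1 2 3; do echo '[{"finger_gap": 0.087, "d": [-0.001, 0, 0]}, {"finger_gap": 0.087, "d": [-0.002, 0, 0]}, {"finger_gap": 0.087, "d": [-0.002, 0, 0]}]' | python3 shift.py | grep -E 'ee_pos|wrist'; done
python3 -c "
from rig import env
from h import *
look(env)
goto(env,-.04,-.035,.009,0)"
```

```text
ee_pos: [0.6028, 0.1521, 0.0085]
wrist_force: [-0.4, 1.1, 0.3]
ee_pos: [0.6045, 0.1524, 0.0085]
wrist_force: [-3.1, -1.4, 0.9]
ee_pos: [0.6047, 0.1524, 0.0083]
wrist_force: [-12.4, -2.6, 8.8]
prof c [-0.0158  0.0834] th 0.5 le [-0.0148  0.1934] re [-0.0169 -0.0266] size [32.1 48.2]
shift [-0.0011  0.0003 -0.0007] rot [ 0.    -0.005  0.001] | tool bay [-0.0411 -0.0353] z 0.0084 F [-12.4  -3.5   9.7] t 11.15
```

The wall contact shows: the force rose to about 12 N and motion stopped. I'll release, draw back and up, and check.

```bash
echo '[{"finger_gap": 0.087, "d": [0.01, 0, 0]}, {"finger_gap": 0.087, "d": [0.04, 0, 0]}, {"finger_gap": 0.087, "d": [0.08, 0, 0]}, {"finger_gap": 0.087, "d": [0.12, 0, -0.02]}, {"finger_gap": 0.087, "d": [0.16, 0, -0.06]}, {"finger_gap": 0.087, "d": [0.19, 0, -0.1]}, {"finger_gap": 0.087, "d": [0.2, 0, -0.13]}, {"finger_gap": 0.087, "d": [0.2, 0, -0.13]}]' | python3 shift.py
python3 -c "
from rig import env
from h import *
look(env,'p7')"
```

```text
time: 11.95
ee_pos: [0.4096, 0.1264, 0.1428]
orientation: [0.003, -0.069, 0.998, 0.003]
wrist_force: [-0.2, 0.7, -0.1]
gripper_width: 0.0872
grip_force: 0.0
prof c [-0.0154 -0.0019] th -0.4 le [-0.0161  0.1081] re [-0.0146 -0.1119] size [ 32.4 219.1]
```

View pics/p7.png

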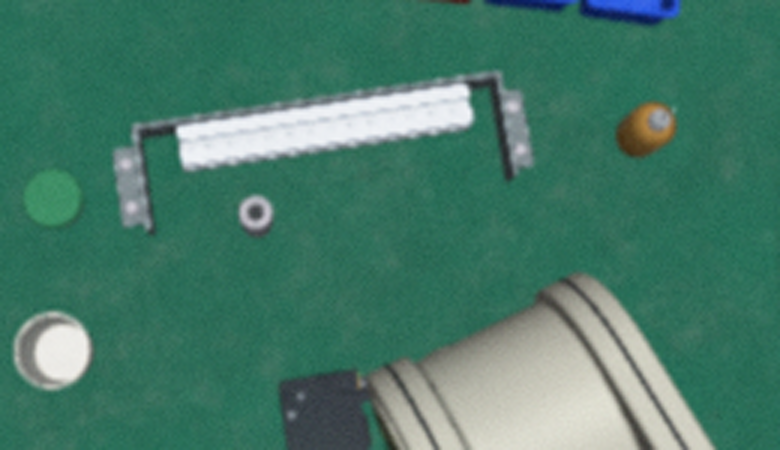

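The profile (crop 180–470) lies flat against the back wall along its whole length. Its centre line is about 15–16 mm from the wall at both ends, the bystanders haven't moved, and the hand is clear.

```bash
python3 -c "
from rig import env
print(env.finish_job())"
```

```text
the job is handed in; nothing more can be done
None
```

The profile is stowed flat against the bay's back wall, with both ends measuring about 1 mm or less from it. The bottle, jar and cup look unmoved, the hand is clear, and the job was handed in at about 12 s; no verdict was returned.

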